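Build up the filter holder on the vacuum manifold

TASK

Put the filter holder together on the open station of the steel vacuum manifold, so that it stands like the finished one beside it: first the perforated support plate, spigot down in the bore, then the black sealing ring over the raised screen, then the steel funnel with its spigot in the ring, and last the white lid. Lower each part into its seat until it sits fully home and level, let go of it before fetching the next, and do not drop any. Leave the small bottle and the carton beside the board where they are.

Things in the scene. Friction and masses are not known exactly. Their poses are not given: they have to be found in the camera images.
- base_mouth (a point): the open station: upright round steel head on the manifold, 52 mm outside, bore 44 mm wide and 11 mm deep, mouth 100 mm above the board it stands on (board: fixed, grey, top 45 mm above the worktop). The point is the centre of the mouth, level with the rim; z up, y along the manifold's tube. Either station can be the open one. Stopcock levers stick out 46 mm to -x, below 65 mm. Fixed
- finished_center (a point): the other station, 160 mm from the open one along the tube: a finished filter holder with all four parts, fixed, 66 mm in diameter, top 236 mm above the board. The point lies on its axis, 150 mm above the board. A pattern only; keep clear. The tube is 44 mm thick, 0.33 m long, axis 52 mm above the board, on feet 90 mm deep; the loose parts stand on the board on its robot side (-x)
- support_plate_center (a point): steel support plate, round, upright: spigot 40 mm wide (chamfered) at 0 to 8 mm from its underside, flange 60 mm wide at 8 to 18 mm (grasp here), raised perforated screen 45 mm wide at 18 to 23 mm. Any yaw. The point is on its axis, mid-flange, 13 mm above its underside; z up. Seated, the flange lies on the head's rim: point 5 mm above base_mouth. 140 g
- seal_ring_center (a point): black rubber sealing ring, rigid, lying flat, 62 mm outside and 49 mm inside diameter, 12 mm high, the same both ways up; grasp across the outside. The point is its centre, 6 mm above its underside; z is its axis. Seated, it lies on the plate's flange round the screen: point 16 mm above base_mouth. 30 g
- filter_funnel_center (a point): straight steel funnel cup, upright, 95 mm high, open at both ends: spigot 45 mm wide (chamfered) at 0 to 6 mm, collar 62 mm at 6 to 16 mm, cup 60 mm outside and 54 mm inside above (grasp here), rolled rim 64 mm over the top 3 mm. The point is on its axis, 47.5 mm above its underside; z up. Seated, the collar lies on the ring: point 63.5 mm above base_mouth. 200 g
- funnel_lid_center (a point): white plastic lid, round, upright, 31 mm high: plug 50 mm wide (chamfered) at 0 to 6 mm, plate 66 mm at 6 to 11 mm, knob 20 mm wide at 11 to 31 mm (grasp here). The point is on its axis, mid-knob, 22 mm above its underside; z up. Seated, the plate lies on the funnel's rim: point 127 mm above base_mouth. 50 g
- sample_bottle_center (a point): bystander, leave alone: small white plastic bottle with screw cap, 54 mm diameter, 103 mm high, standing on the worktop to the right of the board. The point is its centre, half-way up
- filter_box_center (a point): bystander, leave alone: small white and blue carton, 40 x 62 x 24 mm, lying flat on the worktop to the right of the board. The point is its centre

How it is judged:
On the way, in this order (a step that is already met when the one before it is completed fails the run):
1. the support plate is seated in its place on the stack and let go (horizontal distance between support_plate_center and base_mouth below 0.0035 m and z of support_plate_center in the frame of base_mouth between 0.0025 and 0.0075 m and angle between support_plate_center's own z axis and vertical below 0.06 rad and contact force between support_plate and the fingers below 0.05 N), for 0.2 s.
2. the sealing ring is seated in its place on the stack and let go (horizontal distance between seal_ring_center and base_mouth below 0.0055 m and z of seal_ring_center in the frame of base_mouth between 0.0135 and 0.0185 m and angle between seal_ring_center's own z axis and vertical below 0.06 rad and contact force between seal_ring and the fingers below 0.05 N), for 0.2 s.
3. the funnel is seated in its place on the stack and let go (horizontal distance between filter_funnel_center and base_mouth below 0.0075 m and z of filter_funnel_center in the frame of base_mouth between 0.061 and 0.066 m and angle between filter_funnel_center's own z axis and vertical below 0.06 rad and contact force between filter_funnel and the fingers below 0.05 N), for 0.2 s.
4. the lid is seated in its place on the stack and let go (horizontal distance between funnel_lid_center and base_mouth below 0.0095 m and z of funnel_lid_center in the frame of base_mouth between 0.1245 and 0.1295 m and angle between funnel_lid_center's own z axis and vertical below 0.06 rad and contact force between funnel_lid and the fingers below 0.05 N), for 0.2 s.
At the end, for the whole second after the job is handed in: Plate, ring, funnel and lid are stacked on the open station, released and at rest, each within 2.5 mm of its seated height, tilted under 0.06 rad and as central over the bore as the loose fits allow: within 3.5, 5.5, 7.5 and 9.5 mm (all of step 1 and all of step 2 and all of step 3 and all of step 4 and linear speed of each of support_plate, seal_ring, filter_funnel, funnel_lid below 0.02 m/s); the robot touches nothing.
It fails at once if the bottle or the carton beside the work is pushed more than 30 mm or knocked over (distance of any of sample_bottle_center, filter_box_center from where it was at the start of the episode above 0.03 m or angle between any of sample_bottle_center, filter_box_center's own z axis and vertical above 0.5 rad).
It fails at once if a part is dropped (falls free for more than about 2 cm) ((linear speed of support_plate above 0.65 m/s and contact force between support_plate and the fingers below 0.05 N) or (linear speed of seal_ring above 0.65 m/s and contact force between seal_ring and the fingers below 0.05 N) or (linear speed of filter_funnel above 0.65 m/s and contact force between filter_funnel and the fingers below 0.05 N) or (linear speed of funnel_lid above 0.65 m/s and contact force between funnel_lid and the fingers below 0.05 N)).
It also fails if it takes over 107 s, if anything falls off the work surface, if the arm or the gripper's body presses on something with over 40 N, if the wrist force passes 120 N, or if a joint passes its speed limit or range.

ROBOT

A 6-joint arm with a two-finger parallel gripper is mounted at the origin on a cart in front of the work surface, level with it; the furniture and walls round the work are solid. World frame = base frame: x ahead of the robot, y to its left, z up, the work surface at z = 0. Lengths are in m, angles in rad, forces in N, time in s.
With the tool pointing down it reaches from about 0.225 to 0.725 m from the base axis. Payload 3.1 kg.
Tool frame: the origin (TCP) lies between the finger pads; the fingertips stand manip.nose_length ahead of it and the grasp point (between the pads) lies 8 mm behind it (manip.nose_length is the distance from the TCP to the fingertips, in m); z points along the fingers, y is the line along which they close (so a half turn about z gives the same grasp; the last joint's range is limited). The gripper opens to 85 mm and grips with 20 to 120 N. Pads are 22 mm wide; open, the fingers measure 114 mm over their backs; the gripper's body (76 mm by 85 mm) begins 54 mm behind the grasp point. The pads swing forward as they close: fully open they stand 13 mm farther back than shut.
Start: joints at [1.101, 0.048, 0.099, 1.622, 0, 1.443], TCP at [0.176, 0.495, 0.242] pointing down, gripper open.
Joint ranges: [-2.91, 2.91], [-0.99, 1.94], [-1.21, 1.42], [-2.12, 2.29], [-1.49, 1.47], [-3.14, 3.14]. Speed limits (rad/s): [2.79, 2.79, 3.14, 3.14, 3.14, 3.14].

INTERFACE

Orientations are given as a rotation vector (axis times angle).
In Python, from rig import manip, optics gives the robot as it stands. The module is installed in compiled form; this text tells all that it offers.
- The arm moves only by the tool move_arm, never from a script. Its argument "increments" is one flat list of numbers, 4 for each row, row after row: the shift along the tool's x, y, z in mm, then the turn about the tool's z in rad. A call has exactly 8 rows; each row shifts and turns the commanded pose from where the row before left it, along the tool's axes as they then stand; what a row does not reach is not made up. A row lasts 1/8 s, in which the tool goes at most 62.5 mm and 10.7 degrees, less where a joint would pass 70% of its speed; a pose out of reach is approached as far as the arm can. A call is refused whole if a number of a shift passes 62.5 or a number of a turn 0.188, either way. A call with a gripper value outside its range is refused whole. "jaw" is the closure in counts, from 0 (fully open) to 255 (shut), set as the call begins (left out, the last holds). The fingers move at their own pace and stop on an object; "newtons" is the grip in N (left out, the last holds). Time passes only in rows, so rows that do not move let the fingers close, or fill a call up. It gives the time, the measured TCP pose, the force, the opening and the grip force at its end, in the units of the state.
- manip.observe(): the state, without advancing time (a new reading comes with each control period).
- optics.snapshot(name): name is "scene" or "top" or "wrist"; returns the picture (420x560x3 uint8, blue, green, red); there is no depth.
- optics.camera_model(name): a dict with "vfov" (degrees; the focal length in pixels is half the picture's height over the tangent of half this angle, whatever the lens; pixels are square), "cx", "cy" (the principal point, pixels), "xyz" and "orientation" of the camera in the world; the wrist camera has in their place "tool_from_camera" (4x4, takes a point from camera to tool coordinates, whose origin is the TCP and whose axes are the flange's). Camera axes: x right, y down, z forward; pixel columns grow to the right and rows downward; lengths in m; the calibration is good to about 2 mm. A picture is of the moment at which its call begins: read the wrist's pose just before it. camera_model takes no time and is no camera call.
- manip.hand_in(): hands the job in; it is judged then, once.
The state is a dict: "time": time; "q": joint angles; "dq": joint speeds; "effort": joint torques, N m; "tool_pos": TCP position; "orientation": TCP orientation; "wrist_force": force on the tool from outside, world axes, zero at the start; "moment": the same for the moment, N m; "opening": finger opening in m; "grip_force": force on a finger pad.
Only numpy, scipy, OpenCV 4.12 (cv2) and the standard library are available. Lean on these libraries where they do the work, as an engineer would, in place of code of your own. Each camera call takes 0.05 s, during which the arm holds its last target. There are 200 camera calls.

## Working session

There is one attempt and no reset: what is moved stays moved. The work goes in short steps, Python scripts to look and compute and a tool call to move; the robot and the scene stay as the last step left them, time stands still between calls to the robot, and variables do not carry over. Pictures are saved under pics/ and viewed, at most 14 in all, crops included, and the job is handed in when it is done.

Besides the shell and the picture viewer there is one more tool, called after "Emit:" by a JSON object that holds its "name" and its "arguments". move_arm: Moves the arm, as the interface text tells. Its arguments: {"type":"object","properties":{"increments":{"type":"array"},"jaw":{"type":"number"},"newtons":{"type":"number"}},"required":["increments"]}

```bash
mkdir -p pics
python3 - <<'E'
from rig import manip, optics
import cv2
s=manip.observe(); print(s, manip.nose_length)
for n in("scene","top","wrist"):
    cv2.imwrite(f"pics/{n}0.png",optics.snapshot(n)); print(n,optics.camera_model(n))
E
```

```text
{'time': 0.0, 'q': array([ 1.10120608e+00,  4.87274686e-02,  9.75599364e-02,  1.62201247e+00,
       -2.17253048e-05,  1.44302439e+00]), 'dq': array([-1.02050457e-03,  4.28245944e-04,  3.21529591e-04,  2.15687928e-03,
        1.15442759e-03, -9.44590674e-05]), 'effort': array([ 1.51191825e-04, -3.38785100e+01,  3.20013607e+01,  2.03865540e-02,
       -1.93399728e-05, -1.79252964e-06]), 'tool_pos': array([0.17570901, 0.49408226, 0.24111026]), 'orientation': array([-0.53420068, -3.09514861,  0.00358775]), 'wrist_force': array([ 1.15085371,  0.07585649, -0.06421965]), 'moment': array([-0.03218006, -0.01706193,  0.06394973]), 'grip_force': 0.0, 'opening': 0.08540373315028266} 0.011
scene {'vfov': 51.25408223573227, 'cx': 271.64749296954585, 'cy': 219.10332306316428, 'xyz': array([0.23411598, 0.28167211, 1.03833601]), 'orientation': array([-0.98491921,  2.72537615, -0.68165936])}
top {'vfov': 46.248312632693775, 'cx': 280.3068460736839, 'cy': 209.55095937225946, 'xyz': array([ 0.09965689, -0.25827622,  1.45372315]), 'orientation': array([-2.32458172,  1.65224818, -0.29014293])}
wrist {'vfov': 69.13621568959371, 'cx': 283.2592450614375, 'cy': 215.5257720173051, 'tool_from_camera': array([[-1.00042735e-03, -9.65914193e-01, -2.58860523e-01,
         6.60335110e-02],
       [ 9.99999357e-01, -8.28128680e-04, -7.74646758e-04,
         1.18309828e-03],
       [ 5.33872475e-04, -2.58861132e-01,  9.65914401e-01,
        -1.31025870e-01],
       [ 0.00000000e+00,  0.00000000e+00,  0.00000000e+00,
         1.00000000e+00]])}
```

View pics/scene0.png

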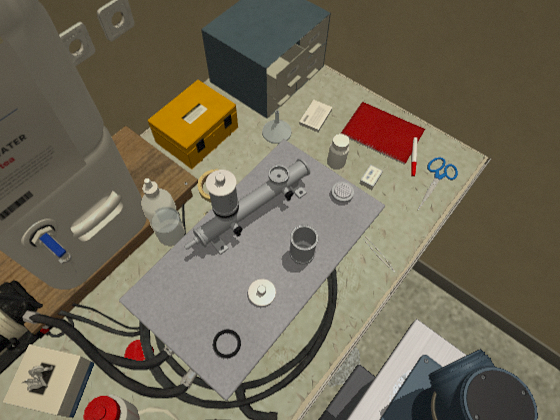

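View pics/top0.png

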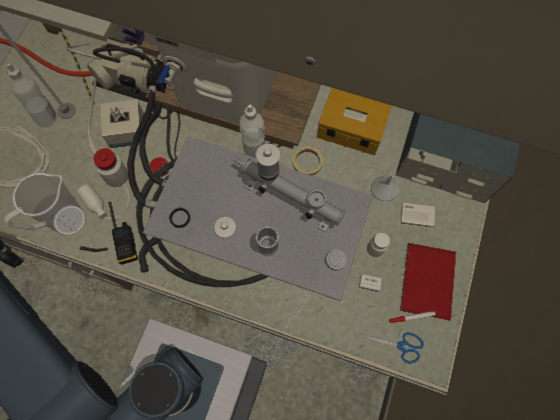

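The open station is the right-hand one: mouth at scene (279,175) and top (316,199). The ring, lid, funnel and plate are at scene (227,343), (261,291), (303,243) and (342,190). I'll turn these into positions.

```bash
cat > h.py <<'E'
from rig import manip, optics
import numpy as np, cv2
from scipy.spatial.transform import Rotation as R
def T_tool(s):
    T=np.eye(4);T[:3,:3]=R.from_rotvec(s["orientation"]).as_matrix();T[:3,3]=s["tool_pos"];return T
def ray(n,u,v,s=None):
    c=optics.camera_model(n);f=210/np.tan(np.radians(c["vfov"]/2))
    d=np.array([(u-c["cx"])/f,(v-c["cy"])/f,1.])
    if n=="wrist":
        T=T_tool(s)@c["tool_from_camera"];return T[:3,3],T[:3,:3]@d
    return np.array(c["xyz"]),R.from_rotvec(c["orientation"]).as_matrix()@d
def on_plane(n,u,v,z,s=None):
    o,d=ray(n,u,v,s);return o+d*(z-o[2])/d[2]
E
python3 - <<'E'
from h import *
P={'ring':((227,343),(179,217),.057),'lid':((261,289),(225,226),.076),'funnel_top':((303,235),(267,235),.140),'plate_top':((342,189),(336,259),.068),'mouth':((279,174),(316,199),.145),'fin_top':((222,179),(268,153),.281)}
for k,(a,b,z) in P.items():
    print(k,on_plane('scene',*a,z).round(4),on_plane('top',*b,z).round(4))
for n,u,v in(('scene',370,205),('scene',338,150)): pass
print('board corners',[on_plane('scene',*p,.045).round(3) for p in((120,299),(227,397),(384,208),(287,141))])
s=manip.observe();print(T_tool(s).round(3))
E
```

```text
ring [0.446  0.1802 0.057 ] [0.448 0.177 0.057]
lid [0.4644 0.0421 0.076 ] [0.462  0.0327 0.076 ]
funnel_top [ 0.4588 -0.1012  0.14  ] [ 0.4591 -0.1007  0.14  ]
plate_top [ 0.4804 -0.3024  0.068 ] [ 0.4764 -0.3045  0.068 ]
mouth [ 0.6045 -0.1928  0.145 ] [ 0.6042 -0.197   0.145 ]
fin_top [ 0.6306 -0.0358  0.281 ] [ 0.6337 -0.0442  0.281 ]
board corners [array([0.71 , 0.264, 0.045]), array([0.373, 0.262, 0.045]), array([ 0.368, -0.339,  0.045]), array([ 0.7  , -0.347,  0.045])]
[[-0.942  0.335 -0.001  0.176]
 [ 0.335  0.942 -0.002  0.494]
 [ 0.    -0.002 -1.     0.241]
 [ 0.     0.     0.     1.   ]]
```

View pics/wrist0.png

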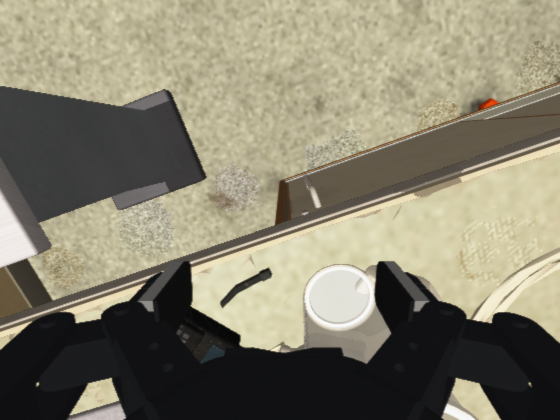

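Emit:
{"name": "move_arm", "arguments": {"increments": [0,0,0,-0.171,0,0,0,-0.171,-22,-51,-3,0,-22,-51,-3,0,-22,-51,-3,0,-22,-51,-3,0,-22,-51,-3,0,-22,-51,-3,0], "jaw": 0, "newtons": 40}}

```text
time: 1.15
tool_pos: [0.3083, 0.1871, 0.2602]
orientation: [-0.001, 3.141, 0.0]
wrist_force: [0.3, 0.8, -0.2]
opening: 0.0856
grip_force: 0.0
```

Emit:
{"name": "move_arm", "arguments": {"increments": [-22,-51,0,0,-22,-51,0,0,-22,-51,0,0,-22,-51,0,0,-22,-51,0,0,-22,-51,0,0,-22,-51,0,0,-22,-51,0,0]}}

```text
time: 2.15
tool_pos: [0.4845, -0.2211, 0.2599]
orientation: [-0.0, -3.141, -0.001]
wrist_force: [-0.2, 0.8, 1.2]
opening: 0.0854
grip_force: 0.0
```

Emit:
{"name": "move_arm", "arguments": {"increments": [0,0,0,0,-30,6,0,0,-30,6,0,0,-30,6,0,0,-30,6,0,0,0,0,0,0,0,0,0,0,0,0,0,0]}}

```text
time: 3.15
tool_pos: [0.6033, -0.1952, 0.261]
orientation: [0.0, 3.141, -0.0]
wrist_force: [-0.6, -0.6, 0.9]
opening: 0.0855
grip_force: 0.0
```

Run:
```python
from h import *
s=manip.observe(); im=optics.snapshot("wrist"); cv2.imwrite("pics/w1.png",im); print(s['tool_pos'])
T=np.linalg.inv(optics.camera_model("wrist")["tool_from_camera"])
```

```text
[ 0.60327767 -0.19521486  0.26101791]
```

View pics/w1.png

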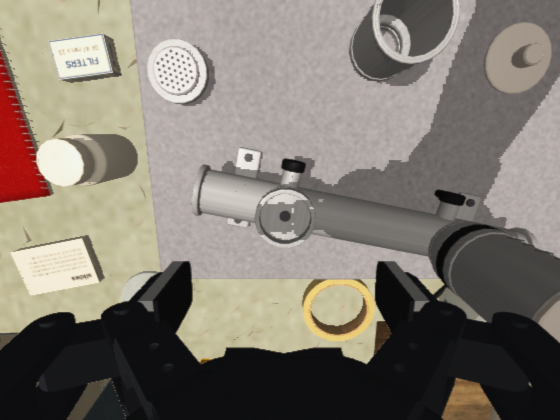

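The mouth rim is centred near (285,214), with the plate at (177,71) and the funnel and lid at top right. I'll fit the circles more precisely.

```bash
cat >> h.py <<'E'
def circ(im,u,v,r,tol=.12,half=None):
    """sub-pixel ellipse from radial edge points near radius r about (u,v)"""
    g=cv2.GaussianBlur(cv2.cvtColor(im,cv2.COLOR_BGR2GRAY),(3,3),0).astype(float)
    for _ in range(4):
        a=np.linspace(0,2*np.pi,180,endpoint=False);rr=np.arange(r*(1-tol),r*(1+tol),.25)
        X=(u+np.outer(np.cos(a),rr)).astype(np.float32);Y=(v+np.outer(np.sin(a),rr)).astype(np.float32)
        p=cv2.remap(g.astype(np.float32),X,Y,cv2.INTER_LINEAR)
        d=np.abs(np.gradient(p,axis=1));k=d.argmax(1);ok=(d.max(1)>4)&(k>0)&(k<len(rr)-1)
        pts=np.c_[X[np.arange(180),k],Y[np.arange(180),k]][ok]
        for _ in range(3):
            (cu,cv),ax,an=cv2.fitEllipse(pts.astype(np.float32))
            e=np.hypot(pts[:,0]-cu,pts[:,1]-cv)-np.mean(ax)/2
            pts=pts[np.abs(e-np.median(e))<max(1.,1.5*np.std(e))]
        u,v=cu,cv
    return u,v,ax[0]/2,ax[1]/2,len(pts)
E
python3 - <<'E'
from h import *
im=cv2.imread("pics/w1.png"); s=manip.observe()
for n,u,v,r,z in(('mouth out',285,215,31,.145),('mouth in',285,215,26,.145),('plate flange',178,71,31,.063),('screen',178,70,23,.068)):
    c=circ(im,u,v,r); print(n,np.round(c,2),on_plane('wrist',c[0],c[1],z,s).round(4))
E
python3 - <<'E'
import cv2
im=cv2.imread("pics/w1.png")[20:270,130:340]
cv2.imwrite("pics/c1.png",cv2.resize(im,None,fx=2.4,fy=2.4,interpolation=cv2.INTER_CUBIC))
E
```

```text
mouth out [284.33 213.73  28.71  29.43  91.  ] [ 0.6024 -0.1933  0.145 ]
mouth in [284.8  215.94  27.32  27.48 107.  ] [ 0.6043 -0.193   0.145 ]
plate flange [176.5   70.42  28.8   32.3  124.  ] [ 0.4769 -0.3     0.063 ]
screen [178.64  71.83  21.01  21.88  94.  ] [ 0.4791 -0.2964  0.068 ]
```

View pics/c1.png

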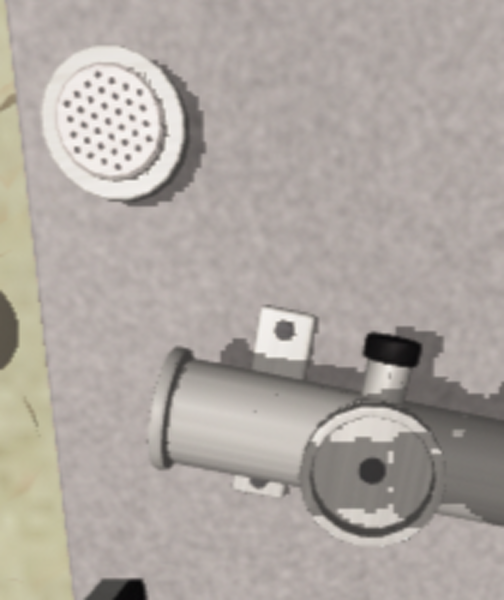

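Emit:
{"name": "move_arm", "arguments": {"increments": [31,-26,0,0,31,-26,0,0,31,-26,10,0,32,-26,40,0,0,0,40,0,0,0,0,0,0,0,0,0,0,0,0,0]}}

```text
time: 4.2
tool_pos: [0.4807, -0.3, 0.1733]
orientation: [-0.002, 3.138, -0.005]
wrist_force: [0.5, -0.6, -0.6]
opening: 0.0854
grip_force: 0.0
```

Run:
```python
from h import *
s=manip.observe(); im=optics.snapshot("wrist"); cv2.imwrite("pics/w2.png",im); print(s['tool_pos'])
for n,u,v,r,z in(('plate flange',283,227,40,.063),('screen',283,227,30,.068)):
    c=circ(im,u,v,r,.2); print(n,np.round(c,2),on_plane('wrist',c[0],c[1],z,s).round(4))
```

```text
[ 0.48071752 -0.30003408  0.17334561]
plate flange [282.07 211.57  35.26  35.56  98.  ] [ 0.4768 -0.3002  0.063 ]
screen [280.81 215.91  30.86  32.81  55.  ] [ 0.4792 -0.3012  0.068 ]
```

View pics/w2.png

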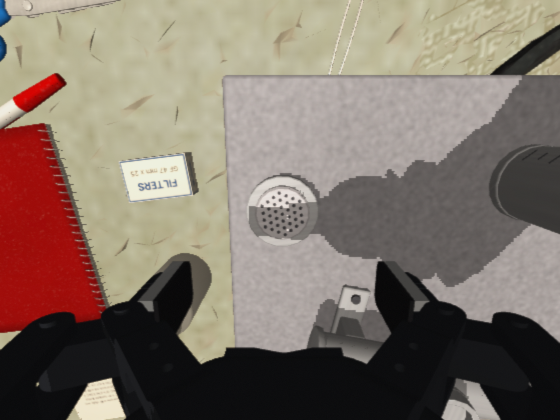

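The plate is centred near (283,211). The bottle shows behind the left finger at (188,280), so I'll check its clearance.

Run:
```python
from h import *
s=manip.observe(); print(s['tool_pos'])
print('bottle', on_plane('scene',341,140,.103), on_plane('top',382,240,.103))
print('carton', on_plane('wrist',155,176,.024,s))
# finger midline: dark mask symmetry
g=cv2.imread('pics/w2.png').max(2)<45
row=g[300:400].astype(int)
best=min((np.mean(row[:,60:500]!=row[:,::-1][:,60-sh:500-sh] if False else np.abs(row-np.roll(row[:,::-1],sh,1))[:,60:500]),sh) for sh in range(-12,25))
print(best,'mid u',(559+best[1])/2)
```

```text
[ 0.48066622 -0.2999487   0.17306404]
bottle [ 0.56334974 -0.4059095   0.103     ] [ 0.56332327 -0.41119184  0.103     ]
carton [ 0.453041   -0.41731054  0.024     ]
(np.float64(0.006045454545454546), 7) mid u 283.0
```

Emit:
{"name": "move_arm", "arguments": {"increments": [4,-1,30,0,0,0,35,0,0,0,30,0,0,0,15,0,0,0,6,0,0,0,0,0,0,0,0,0,0,0,0,0]}}

```text
time: 5.25
tool_pos: [0.4758, -0.3009, 0.0555]
orientation: [-0.0, 3.14, -0.002]
wrist_force: [-0.3, -0.0, -0.8]
opening: 0.0856
grip_force: 0.0
```

Emit:
{"name": "move_arm", "arguments": {"increments": [-1,0,1.5,0,0,0,0,0,0,0,0,0,0,0,0,0,0,0,0,0,0,0,0,0,0,0,0,0,0,0,0,0], "jaw": 255, "newtons": 40}}

```text
time: 6.25
tool_pos: [0.4766, -0.3006, 0.0534]
orientation: [-0.0, 3.141, -0.001]
wrist_force: [0.4, -0.3, 4.8]
opening: 0.0574
grip_force: 43.1
```

Emit:
{"name": "move_arm", "arguments": {"increments": [0,0,0,0,0,0,-10,0,0,0,-30,0,0,0,-40,0,0,0,-40,0,0,0,0,0,0,0,0,0,0,0,0,0]}}

```text
time: 7.25
tool_pos: [0.475, -0.2994, 0.1703]
orientation: [0.0, -3.138, -0.005]
wrist_force: [-0.0, -0.3, -1.8]
opening: 0.0575
grip_force: 43.2
```

Run:
```python
from h import *
s=manip.observe(); im=optics.snapshot("wrist"); cv2.imwrite("pics/w3.png",im); print(s['tool_pos'],s['orientation'],s['opening'])
```

```text
[ 0.47496635 -0.29937716  0.17027399] [ 3.01931313e-04 -3.13789739e+00 -4.58777546e-03] 0.057460694350285516
```

View pics/w3.png

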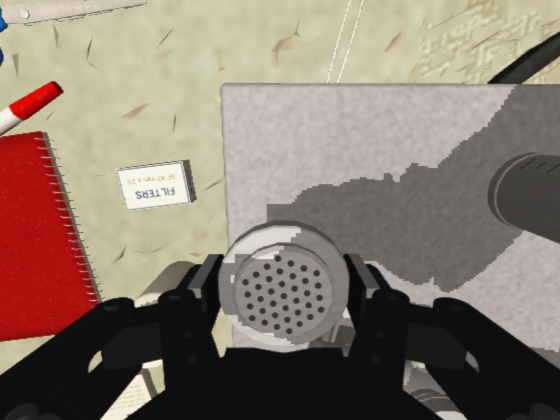

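The plate is held level between the pads, screen centre near (284,289), with the grip slightly off centre. I'll measure that in-hand offset.

Run:
```python
from h import *
s=manip.observe(); im=cv2.imread("pics/w3.png"); T=T_tool(s)
def tool(u,v,tz):
    c=optics.camera_model("wrist");f=210/np.tan(np.radians(c["vfov"]/2));M=c["tool_from_camera"]
    d=M[:3,:3]@[(u-c["cx"])/f,(v-c["cy"])/f,1];o=M[:3,3];return (o+d*(tz-o[2])/d[2])*1000
for n,u,v,r,tz in(('flange',284,288,66,-.0096),('screen',284,289,49,-.0146)):
    c=circ(im,u,v,r,.15);print(n,np.round(c,1),tool(c[0],c[1],tz).round(2))
# holes
g=cv2.cvtColor(im,cv2.COLOR_BGR2GRAY)[245:340,235:335]
bh=cv2.morphologyEx(g,cv2.MORPH_BLACKHAT,np.ones((11,11)));n,l,st,ce=cv2.connectedComponentsWithStats((bh>40).astype(np.uint8))
k=(st[:,4]>8)&(st[:,4]<70);k[0]=0;p=ce[k]+[235,245];print(len(p),p.mean(0),tool(*p.mean(0),-.0146).round(2),p.min(0),p.max(0))
```

```text
flange [283.2 288.3  63.7  66.4 102. ] [-0.12  1.19 -9.6 ]
screen [276.6 288.8  44.7  47.4  82. ] [  2.34  -1.58 -14.6 ]
40 [284.49010494 296.38735383] [ -1.22   1.74 -14.6 ] [245.08823529 257.88888889] [331.         338.30769231]
```

Emit:
{"name": "move_arm", "arguments": {"increments": [0,0,-25,0,-26,21,-15,0,-26,21,0,0,-26,21,0,0,-26,21,0,0,-25,21,0,0,0,0,0,0,0,0,0,0]}}

```text
time: 8.3
tool_pos: [0.6044, -0.1953, 0.2116]
orientation: [0.0, -3.139, -0.001]
wrist_force: [0.0, 0.5, -0.7]
opening: 0.0578
grip_force: 43.1
```

Emit:
{"name": "move_arm", "arguments": {"increments": [0,1.3,20,0,0,0,25,0,0,0,6,0,0,0,3,0,0,0,2,0,0,0,2,0,0,0,0,0,0,0,0,0]}}

```text
time: 9.3
tool_pos: [0.6053, -0.194, 0.1552]
orientation: [-0.001, 3.141, -0.0]
wrist_force: [-0.4, 0.3, -1.0]
opening: 0.0575
grip_force: 43.1
```

Emit:
{"name": "move_arm", "arguments": {"increments": [0.5,0,2,0,0,0,2,0,0,0,1.5,0,0,0,1.5,0,0,0,1,0,0,0,1,0,0,0,0,0,0,0,0,0]}}

```text
time: 10.3
tool_pos: [0.6046, -0.194, 0.1459]
orientation: [-0.0, 3.142, -0.0]
wrist_force: [-0.2, 0.1, -1.2]
opening: 0.0573
grip_force: 43.1
```

Emit:
{"name": "move_arm", "arguments": {"increments": [0,0,0.6,0,0,0,0.6,0,0,0,0.6,0,0,0,0,0,0,0,0,0,0,0,0,0,0,0,0,0,0,0,0,0]}}

```text
time: 11.3
tool_pos: [0.6048, -0.194, 0.1454]
orientation: [-0.0, 3.14, -0.001]
wrist_force: [-2.6, 1.2, 5.5]
opening: 0.0575
grip_force: 43.7
```

Emit:
{"name": "move_arm", "arguments": {"increments": [0,0,0,0,0,0,0,0,0,0,0,0,0,0,0,0,0,0,0,0,0,0,-20,0,0,0,-40,0,0,0,-55,0], "jaw": 0}}

```text
time: 12.3
tool_pos: [0.6037, -0.1936, 0.258]
orientation: [0.0, -3.138, -0.003]
wrist_force: [1.8, -1.4, 0.4]
opening: 0.0855
grip_force: 0.0
```

Run:
```python
from h import *
s=manip.observe(); im=optics.snapshot("wrist"); cv2.imwrite("pics/w4.png",im); print(s['tool_pos'],s['opening'])
for n,u,v,r,z in(('flange',285,215,36,.155),('screen',285,215,26,.160)):
    c=circ(im,u,v,r,.2); print(n,np.round(c,2),on_plane('wrist',c[0],c[1],z,s).round(4))
```

```text
[ 0.60365819 -0.19357959  0.25801488] 0.08547027407431287
flange [282.79 217.29  31.66  34.87  78.  ] [ 0.6018 -0.1926  0.155 ]
screen [288.52 209.18  23.18  24.35  81.  ] [ 0.5939 -0.1882  0.16  ]
```

View pics/w4.png

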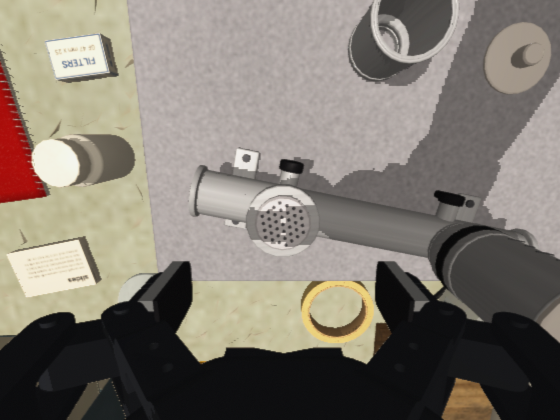

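The plate sits flat and concentric on the head, at about (283,219). The ring is next.

Emit:
{"name": "move_arm", "arguments": {"increments": [40,0,0,0,40,0,0,0,40,0,0,0,37,12,0,0,0,50,0,0,0,50,0,0,0,50,0,0,0,50,0,0]}}

```text
time: 13.35
tool_pos: [0.4475, 0.0194, 0.2592]
orientation: [0.0, 3.14, -0.0]
wrist_force: [0.2, -0.1, -0.4]
opening: 0.0855
grip_force: 0.0
```

Emit:
{"name": "move_arm", "arguments": {"increments": [0,50,0,0,0,50,0,0,0,50,0,0,0,10,30,0,0,0,30,0,0,0,28,0,0,0,0,0,0,0,0,0]}}

```text
time: 14.35
tool_pos: [0.4481, 0.178, 0.1722]
orientation: [-0.0, 3.14, 0.001]
wrist_force: [0.2, -0.7, 0.4]
opening: 0.085
grip_force: 0.0
```

Run:
```python
from h import *
s=manip.observe(); im=optics.snapshot("wrist"); cv2.imwrite("pics/w5.png",im); print(s['tool_pos'])
g=cv2.cvtColor(im,cv2.COLOR_BGR2GRAY)
m=(g<60).astype(np.uint8); cs,_=cv2.findContours(m,cv2.RETR_CCOMP,cv2.CHAIN_APPROX_NONE)
for c in cs:
    if len(c)>80:
        e=cv2.fitEllipse(c);print(len(c),np.round(e[0],1),np.round(e[1],1),on_plane('wrist',*e[0],.057,s).round(4))
```

```text
[0.44806041 0.17802141 0.17219315]
200 [286.5 212.5] [70.3 71.2] [0.4459 0.1819 0.057 ]
157 [286.4 211.6] [54.2 57. ] [0.4452 0.1818 0.057 ]
140 [529.7  13. ] [15.4 74. ] [0.3    0.3541 0.057 ]
3710 [247.2 215.4] [427.9 596.1] [0.4485 0.149  0.057 ]
223 [459.7 287.6] [43.3 88.4] [0.5154 0.3368 0.057 ]
375 [259.8  64. ] [ 39.6 177. ] [0.3329 0.162  0.057 ]
```

View pics/w5.png

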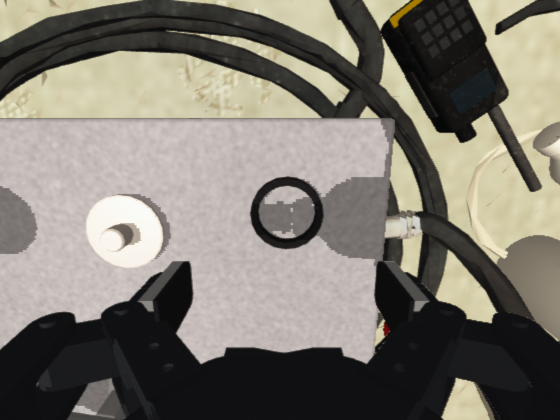

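Emit:
{"name": "move_arm", "arguments": {"increments": [2.4,3,30,0,0,0,35,0,0,0,30,0,0,0,15,0,0,0,9,0,0,0,0,0,0,0,0,0,0,0,0,0]}}

```text
time: 15.4
tool_pos: [0.446, 0.1812, 0.0531]
orientation: [-0.0, 3.14, 0.001]
wrist_force: [-0.4, -0.2, -0.3]
opening: 0.0856
grip_force: 0.0
```

Emit:
{"name": "move_arm", "arguments": {"increments": [0,0,0.5,0,0,0,0,0,0,0,0,0,0,0,0,0,0,0,0,0,0,0,0,0,0,0,0,0,0,0,0,0], "jaw": 255, "newtons": 25}}

```text
time: 16.4
tool_pos: [0.4455, 0.1811, 0.0523]
orientation: [-0.0, 3.141, 0.0]
wrist_force: [-1.4, -0.5, 5.3]
opening: 0.0603
grip_force: 26.9
```

Emit:
{"name": "move_arm", "arguments": {"increments": [0,0,0,0,0,0,-10,0,0,0,-30,0,0,0,-40,0,0,0,-40,0,0,0,0,0,0,0,0,0,0,0,0,0]}}

```text
time: 17.4
tool_pos: [0.444, 0.1807, 0.1696]
orientation: [0.0, -3.138, 0.001]
wrist_force: [0.7, -0.2, -0.3]
opening: 0.0597
grip_force: 27.2
```

Run:
```python
from h import *
s=manip.observe(); im=optics.snapshot("wrist"); cv2.imwrite("pics/w6.png",im); print(s['tool_pos'],s['opening'])
```

```text
[0.44402436 0.18068851 0.16961598] 0.059698476182282904
```

View pics/w6.png

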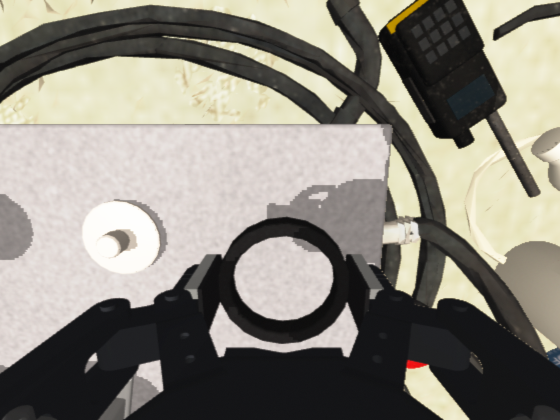

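The ring is held level, centred near (284,280). I'll compare the ring's in-hand offset with the plate's seated centre.

```bash
cat >> h.py <<'E'
def tool(u,v,tz):
    c=optics.camera_model("wrist");f=210/np.tan(np.radians(c["vfov"]/2));M=c["tool_from_camera"]
    d=M[:3,:3]@[(u-c["cx"])/f,(v-c["cy"])/f,1];o=M[:3,3];return ((o+d*(tz-o[2])/d[2])*1000).round(2)
def proj(x,y,z):
    c=optics.camera_model("wrist");f=210/np.tan(np.radians(c["vfov"]/2))
    p=np.linalg.inv(c["tool_from_camera"])@[x/1000,y/1000,z/1000,1];return c["cx"]+f*p[0]/p[2],c["cy"]+f*p[1]/p[2]
E
python3 - <<'E'
from h import *
im=cv2.imread("pics/w6.png");g=cv2.cvtColor(im,cv2.COLOR_BGR2GRAY)
cs,_=cv2.findContours((g<80).astype(np.uint8),cv2.RETR_CCOMP,cv2.CHAIN_APPROX_NONE)
for c in cs:
    x,y,w,h=cv2.boundingRect(c)
    if 70<w<130 and 70<h<130: e=cv2.fitEllipse(c);print('hole',(x,y,w,h),np.round(e[0],1),np.round(e[1],1),'top',tool(*e[0],-4.7),'bottom',tool(*e[0],7.3))
# outer: dark->bright on front (top) arc only
pts=[]
for u in range(240,330,4):
    col=g[150:300,u];k=np.where(col<80)[0];k=k[k>55]
    pts.append((u,150+k[0]))
A=np.array(pts,float)
for tz in(-4.7,7.3):
    q=np.array([tool(u,v,tz) for u,v in A])[:,:2]
    S=np.linalg.lstsq(np.c_[2*q,np.ones(len(q))],(q**2).sum(1),rcond=None)[0]
    cx=q[:,0]-np.sqrt(np.maximum(31**2-(q[:,1]-1.1)**2,0));print('outer arc centre if at z',tz,S[:2].round(1),'r31 x:',cx.mean().round(2),cx.std().round(2))
# plate in w4
im=cv2.imread("pics/w4.png");g=cv2.cvtColor(im,cv2.COLOR_BGR2GRAY)
cr=g[180:262,238:328];bh=cv2.morphologyEx(cr,cv2.MORPH_BLACKHAT,np.ones((7,7)));n,l,st,ce=cv2.connectedComponentsWithStats((bh>30).astype(np.uint8))
p=ce[1:][(st[1:,4]>2)&(st[1:,4]<30)]+[238,180];print(len(p),p.min(0),p.max(0))
d=np.hypot(*(p-np.median(p,0)).T);p=p[d<24];print(len(p),p.mean(0),(p.min(0)+p.max(0))/2)
print('tool xy of plate from holes',tool(*p.mean(0),98),'cam pose tcp .6037,-.1936,.258')
E
```

```text
hole (232, 235, 103, 87) [283.2 277.8] [ 85.  100.4] top [ 2347.11     6.97 -4700.  ] bottom [-3645.08    -7.82  7300.  ]
outer arc centre if at z -4.7 [ 2.3055e+03 -1.2000e+00] r31 x: 1411.32 92.09
outer arc centre if at z 7.3 [-3577.4     5.5] r31 x: -2126.45 145.88
40 [240.80952381 180.        ] [326.14285714 244.63636364]
35 [283.15504781 224.71429095] [282.23333333 223.56818182]
tool xy of plate from holes [-29410.45   -114.03  98000.  ] cam pose tcp .6037,-.1936,.258
```

Run:
```python
from h import *
im=cv2.imread("pics/w6.png");g=cv2.cvtColor(im,cv2.COLOR_BGR2GRAY)
print('hole edges x-range: front edge v=235, back edge v=322')
for tz in(-.0047,.0073): print(tz,'front',tool(283.5,235,tz),'back',tool(283.5,321.5,tz),'L',tool(232,277.8,tz),'R',tool(334.5,277.8,tz))
A=[]
for u in range(240,330,4):
    k=np.where(g[205:300,u]<80)[0]; A.append((u,205+k[0]))
for tz in(-.0047,.0073):
    q=np.array([tool(u,v,tz) for u,v in A])[:,:2]
    cx=q[:,0]-np.sqrt(31**2-(q[:,1]-1.1)**2);print('outer front arc z',tz,'x:',np.median(cx).round(2),cx.std().round(2),A[10])
print('plate in w4 (holes)',tool(283.15,224.7,.098),tool(282.2,223.6,.098),'flange eye',tool(282.7,220,.103))
```

```text
hole edges x-range: front edge v=235, back edge v=322
-0.0047 front [22.96  1.34 -4.7 ] back [-20.14   1.31  -4.7 ] L [  2.52 -22.06  -4.7 ] R [ 2.48 24.47 -4.7 ]
0.0073 front [18.91  1.34  7.3 ] back [-28.29   1.3    7.3 ] L [ -3.47 -24.28   7.3 ] R [-3.51 26.67  7.3 ]
outer front arc z -0.0047 x: -0.27 0.41 (280, np.int64(217))
outer front arc z 0.0073 x: -3.33 0.26 (280, np.int64(217))
plate in w4 (holes) [-3.19  1.07 98.  ] [-2.29  0.33 98.  ] flange eye [ -0.77   0.71 103.  ]
```

Emit:
{"name": "move_arm", "arguments": {"increments": [0,0,-45,0,0,-30,-35,0,0,-50,0,0,0,-50,0,0,0,-50,0,0,0,-50,0,0,0,-50,0,0,0,-50,0,0]}}

```text
time: 18.45
tool_pos: [0.4445, -0.1504, 0.2503]
orientation: [0.0, -3.14, -0.002]
wrist_force: [1.4, -0.6, 0.1]
opening: 0.0599
grip_force: 27.3
```

Emit:
{"name": "move_arm", "arguments": {"increments": [0,-45,0,0,-40,0,0,0,-40,0,0,0,-40,0,0,0,-40,0,20,0,0,0,20,0,0,0,0,0,0,0,0,0]}}

```text
time: 19.45
tool_pos: [0.6049, -0.194, 0.2118]
orientation: [-0.0, -3.141, -0.0]
wrist_force: [0.2, 0.2, 0.1]
opening: 0.0598
grip_force: 27.3
```

Emit:
{"name": "move_arm", "arguments": {"increments": [0,0,20,0,0,0,15,0,0,0,6,0,0,0,2,0,0,0,1,0,0,0,1,0,0,0,1,0,0,0,0,0]}}

```text
time: 20.45
tool_pos: [0.6053, -0.194, 0.1656]
orientation: [-0.0, 3.141, -0.0]
wrist_force: [-0.3, 1.0, -0.1]
opening: 0.0597
grip_force: 27.4
```

Emit:
{"name": "move_arm", "arguments": {"increments": [0.4,0,0.8,0,0,0,0.8,0,0,0,0.8,0,0,0,0.6,0,0,0,0,0,0,0,0,0,0,0,0,0,0,0,0,0]}}

```text
time: 21.45
tool_pos: [0.6047, -0.194, 0.1624]
orientation: [0.0, -3.141, -0.0]
wrist_force: [-0.9, -0.7, -0.5]
opening: 0.0596
grip_force: 27.3
```

Emit:
{"name": "move_arm", "arguments": {"increments": [0,0,0.6,0,0,0,0.6,0,0,0,0.6,0,0,0,0,0,0,0,0,0,0,0,0,0,0,0,0,0,0,0,0,0]}}

```text
time: 22.45
tool_pos: [0.6048, -0.194, 0.1623]
orientation: [-0.0, 3.141, -0.001]
wrist_force: [-3.1, 0.7, 5.8]
opening: 0.0601
grip_force: 27.8
```

Emit:
{"name": "move_arm", "arguments": {"increments": [0,0,0,0,0,0,0,0,0,0,0,0,0,0,0,0,0,0,0,0,0,0,-20,0,0,0,-40,0,0,0,-50,0], "jaw": 0}}

```text
time: 23.45
tool_pos: [0.6041, -0.1937, 0.2703]
orientation: [0.0, -3.139, -0.002]
wrist_force: [0.2, -0.9, 0.5]
opening: 0.0854
grip_force: 0.0
```

Run:
```python
from h import *
s=manip.observe(); im=optics.snapshot("wrist"); cv2.imwrite("pics/w7.png",im); print(s['tool_pos'],s['opening'])
g=cv2.cvtColor(im,cv2.COLOR_BGR2GRAY)
cs,_=cv2.findContours((g<70).astype(np.uint8),cv2.RETR_CCOMP,cv2.CHAIN_APPROX_NONE)
for c in cs:
    x,y,w,h=cv2.boundingRect(c)
    if 30<w<100 and 30<h<100: e=cv2.fitEllipse(c);print((x,y,w,h),np.round(e[0],1),np.round(e[1],1),on_plane('wrist',*e[0],.167,s).round(4))
```

```text
[ 0.60414726 -0.19369684  0.27030431] 0.0853775591020721
(245, 183, 76, 75) [282.8 220.4] [73.7 74.5] [ 0.6051 -0.1928  0.167 ]
(253, 192, 60, 57) [282.7 219.6] [55.5 59.2] [ 0.6044 -0.1928  0.167 ]
```

View pics/w7.png

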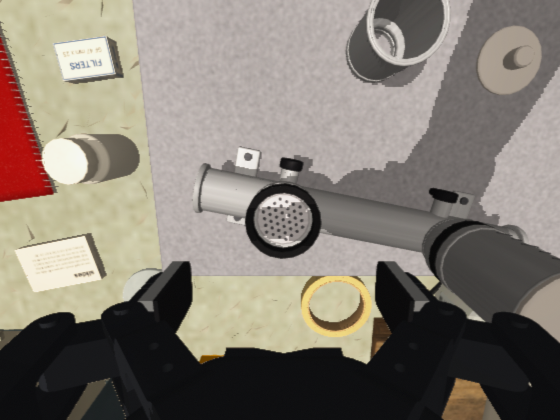

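Ring is seated and centred at (283,220). Funnel next.

Emit:
{"name": "move_arm", "arguments": {"increments": [36,0,0,0,36,0,0,0,36,0,0,0,37,0,0,0,0,46,0,0,0,47,20,0,0,0,10,0,0,0,0,0]}}

```text
time: 24.5
tool_pos: [0.4594, -0.1011, 0.2398]
orientation: [0.001, -3.14, 0.0]
wrist_force: [0.2, -0.1, 0.5]
opening: 0.0856
grip_force: 0.0
```

Run:
```python
from h import *
s=manip.observe(); im=optics.snapshot("wrist"); cv2.imwrite("pics/w8.png",im); print(s['tool_pos'])
for n,u,v,r,z in(('rim out',283,222,40,.140),('rim in',283,222,34,.140)):
    c=circ(im,u,v,r,.15); print(n,np.round(c,2),on_plane('wrist',c[0],c[1],z,s).round(4))
```

```text
[ 0.45939102 -0.10106182  0.23980475]
rim out [286.6  211.94  38.86  40.73  86.  ] [ 0.4526 -0.0973  0.14  ]
rim in [286.63 212.37  33.32  34.25 141.  ] [ 0.4529 -0.0973  0.14  ]
```

View pics/w8.png

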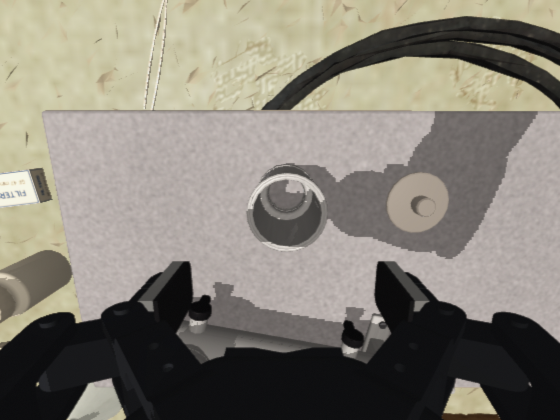

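Emit:
{"name": "move_arm", "arguments": {"increments": [6.5,2.8,30,0,0,0,35,0,0,0,35,0,0,0,30,0,0,0,15,0,0,0,0,0,0,0,0,0,0,0,0,0]}}

```text
time: 25.55
tool_pos: [0.4545, -0.0987, 0.0974]
orientation: [-0.0, 3.139, -0.002]
wrist_force: [1.0, 0.1, -0.7]
opening: 0.0854
grip_force: 0.0
```

Emit:
{"name": "move_arm", "arguments": {"increments": [0,0,0,0,0,0,0,0,0,0,0,0,0,0,0,0,0,0,0,0,0,0,0,0,0,0,0,0,0,0,0,0], "jaw": 255, "newtons": 40}}

```text
time: 26.55
tool_pos: [0.4539, -0.0984, 0.0968]
orientation: [-0.0, 3.14, -0.001]
wrist_force: [-0.9, -0.4, 5.7]
opening: 0.0602
grip_force: 42.6
```

Emit:
{"name": "move_arm", "arguments": {"increments": [0,0,-10,0,0,0,-30,0,0,0,-40,0,0,0,-40,0,0,-20,-35,0,0,-40,0,0,0,-35,0,0,0,0,0,0]}}

```text
time: 27.55
tool_pos: [0.4528, -0.195, 0.2498]
orientation: [-0.005, -3.14, -0.001]
wrist_force: [-0.8, -0.0, -2.7]
opening: 0.06
grip_force: 44.0
```

Run:
```python
from h import *
s=manip.observe(); im=optics.snapshot("wrist"); cv2.imwrite("pics/w9.png",im); print(s['tool_pos'],s['opening'],s['wrist_force'].round(1))
tz=.0968-.140
u,v=proj(0,0,tz*1000); print('rim expected',u,v)
for r in(27,32): 
    q=305*r/1000/(.1436+.966*tz); c=circ(im,u,v,q,.12);print(r,q,np.round(c,1),tool(c[0],c[1],tz))
```

```text
[ 0.45283129 -0.1950084   0.24975188] 0.05996523795121642 [-0.8 -0.  -2.7]
rim expected 279.57710949207365 337.2201806947992
27 80.83927561726456 [274.1 342.8  77.1  78.1  41. ] [ -2.16  -1.86 -43.2 ]
32 95.80951184268393 [283.6 323.7  89.8  95.9  40. ] [  5.15   1.36 -43.2 ]
```

View pics/w9.png

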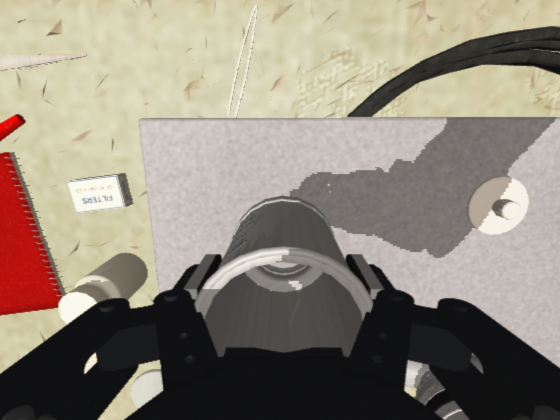

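Emit:
{"name": "move_arm", "arguments": {"increments": [-38,0,0,0,-38,0,0,0,-38,0,0,0,-38,1,0,0,0,0,15,0,0,0,8,0,0,0,0,0,0,0,0,0]}}

```text
time: 28.6
tool_pos: [0.6051, -0.192, 0.2287]
orientation: [-0.0, 3.141, -0.001]
wrist_force: [-1.0, -0.4, -1.7]
opening: 0.0602
grip_force: 44.0
```

Emit:
{"name": "move_arm", "arguments": {"increments": [0,-2,4,0,0,0,3,0,0,0,1,0,0,0,1,0,0,0,1,0,0,0,1,0,0,0,0,0,0,0,0,0]}}

```text
time: 29.6
tool_pos: [0.6053, -0.1942, 0.2167]
orientation: [-0.0, 3.142, -0.0]
wrist_force: [-0.0, 0.0, -2.4]
opening: 0.0602
grip_force: 44.0
```

Emit:
{"name": "move_arm", "arguments": {"increments": [0.3,0.2,0.8,0,0,0,0.8,0,0,0,0.8,0,0,0,0.8,0,0,0,0.5,0,0,0,0,0,0,0,0,0,0,0,0,0]}}

```text
time: 30.6
tool_pos: [0.605, -0.194, 0.2131]
orientation: [-0.0, 3.141, -0.0]
wrist_force: [0.5, 0.0, -1.3]
opening: 0.0598
grip_force: 44.0
```

Emit:
{"name": "move_arm", "arguments": {"increments": [0,0,0.6,0,0,0,0.6,0,0,0,0.6,0,0,0,0,0,0,0,0,0,0,0,0,0,0,0,0,0,0,0,0,0]}}

```text
time: 31.6
tool_pos: [0.6051, -0.194, 0.2129]
orientation: [-0.0, 3.14, -0.001]
wrist_force: [-1.1, 1.7, 4.9]
opening: 0.0599
grip_force: 44.5
```

Emit:
{"name": "move_arm", "arguments": {"increments": [0,0,0,0,0,0,0,0,0,0,0,0,0,0,0,0,0,0,0,0,0,0,-20,0,0,0,-40,0,0,0,-45,0], "jaw": 0}}

```text
time: 32.6
tool_pos: [0.6046, -0.1938, 0.3164]
orientation: [0.0, -3.14, -0.001]
wrist_force: [0.9, 0.1, 0.2]
opening: 0.0852
grip_force: 0.0
```

Run:
```python
from h import *
s=manip.observe(); im=optics.snapshot("wrist"); cv2.imwrite("pics/w10.png",im); print(s['tool_pos'],s['opening'])
u,v=proj(0,0,(s['tool_pos'][2]-.256)*1000)
for r in(27,32):
    q=305*r/1000/(.1436+.966*(s['tool_pos'][2]-.256)); c=circ(im,u,v,q,.12);print(r,round(q,1),np.round(c,1),on_plane('wrist',c[0],c[1],.256,s).round(4))
s8=dict(tool_pos=np.array([.4594,-.1011,.2398]),orientation=np.array([.001,-3.14,0]))
print('lid',on_plane('wrist',419,203,.056,s8),on_plane('wrist',426,206,.076,s8))
```

```text
[ 0.60459019 -0.19381621  0.31644424] 0.08520002389803197
27 40.8 [282.9 235.9  38.8  40.4  88. ] [ 0.6041 -0.1929  0.256 ]
32 48.3 [282.8 235.6  45.1  47.4  71. ] [ 0.6039 -0.1929  0.256 ]
lid [0.46413106 0.04355308 0.056     ] [0.46272837 0.04174614 0.076     ]
```

Emit:
{"name": "move_arm", "arguments": {"increments": [45,0,0,0,45,0,0,0,45,0,0,0,6,40,0,0,0,50,0,0,0,50,0,0,0,50,0,0,0,46,0,0]}}

```text
time: 33.65
tool_pos: [0.4638, 0.0436, 0.3164]
orientation: [-0.001, 3.141, 0.0]
wrist_force: [0.4, -1.4, -0.1]
opening: 0.0852
grip_force: 0.0
```

Emit:
{"name": "move_arm", "arguments": {"increments": [0,0,40,0,0,0,50,0,0,0,45,0,0,0,0,0,0,0,0,0,0,0,0,0,0,0,0,0,0,0,0,0]}}

```text
time: 34.65
tool_pos: [0.4648, 0.0419, 0.1825]
orientation: [-0.0, 3.139, -0.0]
wrist_force: [0.1, 0.6, 0.2]
opening: 0.0852
grip_force: 0.0
```

Run:
```python
from h import *
s=manip.observe(); im=optics.snapshot("wrist"); cv2.imwrite("pics/w11.png",im); print(s['tool_pos'])
for n,r,z in(('plate',33,.056),('knob',10,.076)):
    d=(s['tool_pos'][2]-z);u,v=proj(0,0,d*1000);q=305*r/1000/(.1436+.966*d)
    c=circ(im,u,v,q,.25); print(n,round(u,1),round(v,1),round(q,1),np.round(c,2),on_plane('wrist',c[0],c[1],z,s).round(4))
cv2.imwrite("pics/c11.png",cv2.resize(im[150:270,200:360],None,fx=4,fy=4,interpolation=cv2.INTER_CUBIC))
```

```text
[0.46483243 0.04189309 0.18253661]
plate 281.9 211.8 37.9 [282.73 209.13  35.89  37.11 129.  ] [0.4627 0.0426 0.056 ]
knob 281.8 217.9 12.4 [282.94 218.44  13.7   14.15  78.  ] [0.4655 0.0428 0.076 ]
```

View pics/c11.png

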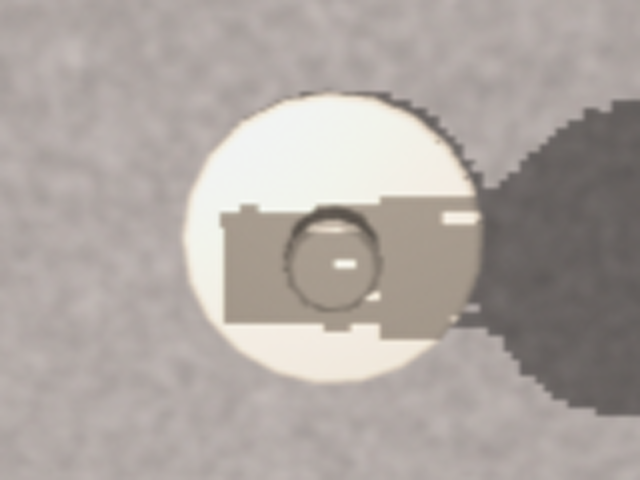

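Emit:
{"name": "move_arm", "arguments": {"increments": [1.2,0,30,0,0,0,35,0,0,0,30,0,0,0,15,0,0,0,2,0,0,0,0,0,0,0,0,0,0,0,0,0]}}

```text
time: 35.7
tool_pos: [0.4636, 0.0419, 0.0703]
orientation: [-0.0, 3.14, -0.0]
wrist_force: [0.5, -0.2, 0.3]
opening: 0.0856
grip_force: 0.0
```

Emit:
{"name": "move_arm", "arguments": {"increments": [0,0,0,0,0,0,0,0,0,0,0,0,0,0,0,0,0,0,0,0,0,0,0,0,0,0,0,0,0,0,0,0], "jaw": 255, "newtons": 30}}

```text
time: 36.7
tool_pos: [0.4629, 0.042, 0.0693]
orientation: [-0.0, 3.141, 0.0]
wrist_force: [0.9, -0.1, 1.0]
opening: 0.0183
grip_force: 29.4
```

Emit:
{"name": "move_arm", "arguments": {"increments": [0,0,0,0,0,0,0,0,0,0,0,0,0,0,0,0,0,0,0,0,0,0,0,0,0,0,0,0,0,0,0,0]}}

```text
time: 37.7
tool_pos: [0.4629, 0.042, 0.0693]
orientation: [-0.0, 3.141, 0.0]
wrist_force: [1.0, 0.3, 1.0]
opening: 0.018
grip_force: 29.5
```

Emit:
{"name": "move_arm", "arguments": {"increments": [0,0,-10,0,0,0,-30,0,0,0,-50,0,0,0,-50,0,0,0,-50,0,0,0,-50,0,0,0,-5,0,0,0,0,0]}}

```text
time: 38.7
tool_pos: [0.4629, 0.0419, 0.3144]
orientation: [-0.0, 3.141, -0.0]
wrist_force: [0.6, -0.6, -1.6]
opening: 0.0182
grip_force: 29.4
```

Run:
```python
from h import *
s=manip.observe(); im=optics.snapshot("wrist"); cv2.imwrite("pics/w12.png",im); print(s['tool_pos'],s['opening'])
```

```text
[0.46285346 0.04192052 0.31436334] 0.018218009526177695
```

View pics/w12.png

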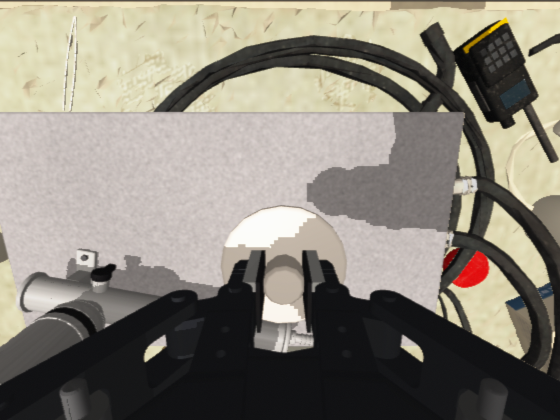

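The lid is held level, with its front edge at v≈206. That was my 15th picture against a limit of 14, so from here I'll work only by numbers and force.

Emit:
{"name": "move_arm", "arguments": {"increments": [0,-45,0,0,0,-48,0,0,0,-48,0,0,0,-48,0,0,0,-47,0,0,-40,0,0,0,-40,0,0,0,0,0,0,0]}}

```text
time: 39.75
tool_pos: [0.5436, -0.1938, 0.3089]
orientation: [0.002, -3.134, -0.006]
wrist_force: [-0.3, 0.1, -1.0]
opening: 0.0181
grip_force: 29.5
```

Emit:
{"name": "move_arm", "arguments": {"increments": [-40,0,0,0,-21,0,0,0,0,0,15,0,0,0,10,0,0,0,0,0,0,0,0,0,0,0,0,0,0,0,0,0]}}

```text
time: 40.75
tool_pos: [0.6039, -0.1942, 0.29]
orientation: [-0.0, 3.14, -0.001]
wrist_force: [-0.0, -0.4, -0.3]
opening: 0.0183
grip_force: 29.5
```

Descending in small steps, expecting the lid to seat at TCP z ≈ 0.2743.

Emit:
{"name": "move_arm", "arguments": {"increments": [-0.5,0,4,0,0,0,3,0,0,0,1.5,0,0,0,1,0,0,0,1,0,0,0,1,0,0,0,0,0,0,0,0,0]}}

```text
time: 41.75
tool_pos: [0.6043, -0.194, 0.2778]
orientation: [-0.0, 3.141, -0.0]
wrist_force: [-0.1, 0.3, -0.1]
opening: 0.0185
grip_force: 29.5
```

Emit:
{"name": "move_arm", "arguments": {"increments": [0,0,0.8,0,0,0,0.8,0,0,0,0.8,0,0,0,0.8,0,0,0,0.4,0,0,0,0,0,0,0,0,0,0,0,0,0]}}

```text
time: 42.75
tool_pos: [0.6044, -0.194, 0.2743]
orientation: [-0.0, 3.141, -0.0]
wrist_force: [0.1, 0.0, 1.5]
opening: 0.0183
grip_force: 29.6
```

Emit:
{"name": "move_arm", "arguments": {"increments": [0,0,0.5,0,0,0,0.5,0,0,0,0,0,0,0,0,0,0,0,0,0,0,0,0,0,0,0,0,0,0,0,0,0]}}

```text
time: 43.75
tool_pos: [0.6045, -0.194, 0.2743]
orientation: [-0.0, 3.14, -0.001]
wrist_force: [-0.5, 0.9, 5.2]
opening: 0.0185
grip_force: 29.9
```

Emit:
{"name": "move_arm", "arguments": {"increments": [0,0,0,0,0,0,0,0,0,0,0,0,0,0,0,0,0,0,0,0,0,0,0,0,0,0,-20,0,0,0,-20,0], "jaw": 0}}

```text
time: 44.75
tool_pos: [0.6041, -0.1939, 0.3133]
orientation: [0.0, -3.141, -0.001]
wrist_force: [0.4, 0.3, 0.1]
opening: 0.0852
grip_force: 0.0
```

Emit:
{"name": "move_arm", "arguments": {"increments": [0,0,-30,0,35,0,0,0,35,0,0,0,35,0,0,0,35,0,0,0,0,0,0,0,0,0,0,0,0,0,0,0]}}

```text
time: 45.75
tool_pos: [0.4652, -0.1941, 0.3429]
orientation: [-0.001, 3.141, 0.0]
wrist_force: [-0.7, -0.2, 0.3]
opening: 0.0857
grip_force: 0.0
```

Run:
```python
from h import *
s=manip.observe(); print(s['tool_pos'],s['time'],s['opening'])
for n in('scene','top'):
    im=optics.snapshot(n); c=optics.camera_model(n);f=210/np.tan(np.radians(c["vfov"]/2))
    Rm=R.from_rotvec(c["orientation"]).as_matrix()
    pj=lambda p:(lambda q:(c["cx"]+f*q[0]/q[2],c["cy"]+f*q[1]/q[2],f/q[2]))(Rm.T@(np.array(p)-c["xyz"]))
    u,v,k=pj([.6045,-.194,.261]); g=im[int(v)-40:int(v)+40,int(u)-40:int(u)+40]
    m=(g.min(2)>150).astype(np.uint8);_,l,st,ce=cv2.connectedComponentsWithStats(m);i=1+st[1:,4].argmax()
    p=ce[i]+[int(u)-40,int(v)-40]; e=cv2.fitEllipse(max(cv2.findContours((l==i).astype(np.uint8),0,1)[0],key=len))
    print(n,'expected',round(u,1),round(v,1),33*k/1000,'found',p.round(1),np.round(e[1],1),on_plane(n,*p,.263).round(4))
```

```text
[ 0.46516124 -0.19411165  0.34293123] 45.75 0.08565142813216464
scene expected 280.2 144.2 14.901639631970472 found [287.6 146.5] [36.2 77.8] [ 0.587  -0.1985  0.263 ]
top expected 318.2 182.9 12.569773130946915 found [330.2 185.8] [1.6 6.6] [ 0.606  -0.2263  0.263 ]
```

```bash
python3 -c "
from rig import manip
print(manip.hand_in())"
```

```text
the job is handed in; nothing more can be done
None
```

The plate, ring, funnel and lid are stacked on the open station and released. Each met contact at its predicted seated height. The job was handed in at about 46 s, but hand-in returned no verdict, the last camera check of the lid was inconclusive, and I viewed 15 pictures, one over the limit of 14.

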